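Lay out the pellet-pressing set

ROBOT

A 6-joint arm with a two-finger parallel gripper is mounted at the origin on a cart in front of the work surface, level with it; the furniture and walls round the work are solid. World frame = base frame: x ahead of the robot, y to its left, z up, the work surface at z = 0. Lengths are in mm, angles in rad, forces in N, time in s.
With the tool pointing down it reaches from about 350 to 975 mm from the base axis. Payload 7.1 kg.
Tool frame: the origin (TCP) lies on the front face of the gripper's body, between the roots of the fingers; the fingertips stand 80 mm ahead of it and the grasp point (between the pads) lies 61 mm ahead of it (env.tips_ahead is the distance from the TCP to the fingertips, in mm); z points along the fingers, y is the line along which they close (so a half turn about z gives the same grasp; the last joint's range is limited). The gripper opens to 88 mm and grips with 3 to 60 N. Pads are 20 mm wide; open, the fingers measure 115 mm over their backs; the gripper's body (75 mm by 178 mm) begins 61 mm behind the grasp point.
Start: joints at [1.149, 0.423, 1.63, -0, 1.089, -0.019], TCP at [244.965, 574.976, 302.675] pointing down, gripper open.
Joint ranges: [-3, 3], [-0.9, 2.11], [0.09, 2.58], [-1.31, 4.45], [0.11, 2.69], [-2.54, 2.54]. Speed limits (rad/s): [2.39, 2.39, 3.01, 3.14, 3.14, 3.14].

INTERFACE

Orientations are given as a unit quaternion [x, y, z, w].
In Python, from station import env, set_gripper, viewer, workorder gives the robot as it stands. Calls block until the motion is done:
- env.reach(position, orientation): joint-space move of the TCP to a pose.
- env.move_l(position, rot=None, rate=150, f_stop=None): straight line of the TCP; rot=None keeps the orientation; rate is the mean speed in mm/s. With f_stop (N) it stops when the force on the tool has changed by that much, and returns True; else False.
- env.move_joints(angles): joint-space move.
- set_gripper(opening): finger opening in mm; the grip force is fixed at half the most; returns when the fingers have stopped.
- env.hold(seconds).
- env.ik(position, orientation): joint angles nearest the present ones, or None.
- env.read_state(): the state.
- viewer.camera(name): name is "scene" or "top"; returns the picture (400x640x3 uint8, blue, green, red); there is no depth.
- viewer.camera_params(name): a dict with "fx", "fy", "cx", "cy" (pixels), "pose" (4x4, takes a point from camera to world coordinates). Camera axes: x right, y up, looking along -z (the intrinsics and any distortion apply to the point x, -y, -z); pixel columns grow to the right and rows downward; lengths in mm; the calibration is good to about 2 mm. A picture is of the moment at which its call begins. camera_params takes no time and is no camera call.
A pose or a line that the arm cannot do raises env.IKError and nothing moves.
- workorder.sign_off(): hands the job in; it is judged then, once.
The state is a dict: "time_s": time; "qpos": joint angles; "dq": joint speeds; "tau": joint torques, N m; "tool_pos": TCP position; "orientation": TCP orientation; "force": force on the tool from outside, world axes, zero at the start; "wrist_torque": the same for the moment, N m; "width": finger opening in mm; "grip_force": force on a finger pad.
Only numpy, scipy, OpenCV 4.12 (cv2) and the standard library are available. Lean on these libraries where they do the work, as an engineer would, in place of code of your own. Each camera call takes 0.05 s, during which the arm holds its last target. There are 200 camera calls.

TASK

Lay out the pellet-pressing set on the blue mat: put the steel die ring on the mark between the mortar and the timer and stand the steel die body centred on top of it, stand the white-capped vial on the mark in front of the mortar (on the robot's side of it), and lay the loose holder plate that has the same shape as the sample on the yellow card, stud upward, on the mark in front of the timer. Centre each thing on its mark and leave the mortar, the timer and the other two plates where they are.

Things in the scene. Friction and masses are not known exactly. Their poses are not given: they have to be found in the camera images.
- mat: Fixed blue mat, 200 (x) x 300 (y) x 3 mm thick, origin mid underside, x away from the robot, y left, turned at most 15 degrees. Five white ring marks, 72 mm across with a centre dot: back row at x +45 mm, y +95 (left), 0 (middle), -95 mm (right); front row, nearer the robot, at x -45 mm, y +95 and -95 mm. Mortar and timer stand on the back left and back right marks, either way round.
- mortar: Loose round brown agate mortar, 66 mm diameter, 21 mm tall, standing on one of the outer back marks of the mat. Origin at the centre of its underside. It stays where it is.
- timer: Loose white bench timer with a display and three round buttons, 60 x 64 x 18 mm, lying on the other outer back mark of the mat. Origin at the centre of its underside. It stays where it is.
- die_ring: Loose grey steel ring (pellet die base), 40 mm outside diameter, 12 mm tall, lying flat on the worktop. Origin at the centre of its underside.
- die_body: Loose grey steel cylinder (pellet die body), 50 mm diameter, 40 mm tall, about 0.4 kg, standing upright. Origin at the centre of its underside.
- vial: Loose upright clear glass vial with a white cap and yellow contents, 22 mm body diameter up to 37 mm above the underside, cap 18 mm diameter, 47 mm tall. Origin at the centre of its underside.
- plate_tee: Loose green aluminium pellet-holder plate 8 mm thick, shaped like a T: three arms 18 mm wide reaching 32 mm from the middle (overall 41 x 64 mm), with a grey round steel grip stud (16 mm diameter, from 8 to 28 mm above the underside) at its middle. Origin: centre of the hub on the underside, under the stud; z along the stud. The arms point along its +x, +y and -y.
- plate_cross: Loose green aluminium pellet-holder plate 8 mm thick, shaped like a cross: four arms 18 mm wide reaching 32 mm from the middle (64 x 64 mm), with a grey round steel grip stud (16 mm diameter, from 8 to 28 mm above the underside) at its middle. Origin: centre of the hub on the underside, under the stud; z along the stud. 
- plate_bar: Loose green aluminium pellet-holder plate 8 mm thick, shaped like a straight bar 64 x 18 mm, with a grey round steel grip stud (16 mm diameter, from 8 to 28 mm above the underside) at its middle. Origin: centre of the hub on the underside, under the stud; z along the stud. Long along its x. 
- sample: Fixed yellow card, 85 x 85 x 2 mm, lying behind the loose parts, with the dark steel sample plate fixed on it (same outline as one of the three holder plates, but without a stud; 8 mm thick). Origin at the centre of the card's underside; the sample's arms point along its +x, +y and -y. Not to be handled.
Things that resemble listed ones, but are neither listed nor needed, are in the scene too. Leave any green or purple look-alike of the die_ring alone. What is meant by the die_body is not brown, and is the smaller of those in its own colour.

How it is judged (in metres and radians):
At the end, for the whole second after the job is handed in: Die ring flat on the mark between mortar and timer, vial upright on the mark in front of the mortar, T plate flat, stud up, on the mark in front of the timer, each within 12 mm along each mat axis; die body upright on the ring, centres within 8 mm; all at rest (x of die_ring in the frame of mat between 0.033 and 0.057 m and y of die_ring in the frame of mat between -0.012 and 0.012 m and angle between each of die_ring, die_body, vial, plate_tee's own z axis and vertical below 0.1 rad and z of die_ring in the frame of mat between 0 and 0.006 m and linear speed of each of die_ring, die_body, vial, plate_tee below 0.02 m/s and angular speed of each of die_ring, die_body, vial, plate_tee below 0.2 rad/s and horizontal distance between die_body and die_ring below 0.008 m and z of die_body in the frame of mat between 0.011 and 0.019 m and z of vial in the frame of mat between 0 and 0.006 m and z of plate_tee in the frame of mat between 0 and 0.006 m and ((y of mortar in the frame of mat above 0 m and x of vial in the frame of mat between -0.057 and -0.033 m and y of vial in the frame of mat between 0.083 and 0.107 m and x of plate_tee in the frame of mat between -0.057 and -0.033 m and y of plate_tee in the frame of mat between -0.107 and -0.083 m) or (y of mortar in the frame of mat below 0 m and x of vial in the frame of mat between -0.057 and -0.033 m and y of vial in the frame of mat between -0.107 and -0.083 m and x of plate_tee in the frame of mat between -0.057 and -0.033 m and y of plate_tee in the frame of mat between 0.083 and 0.107 m))); the robot touches nothing.
It fails at once if the mortar is shifted by more than 20 mm (distance of mortar from where it was at the start of the episode above 0.02 m).
It fails at once if the timer is shifted by more than 20 mm (distance of timer from where it was at the start of the episode above 0.02 m).
It fails at once if the cross-shaped plate is shifted by more than 20 mm (distance of plate_cross from where it was at the start of the episode above 0.02 m).
It fails at once if the straight plate is shifted by more than 20 mm (distance of plate_bar from where it was at the start of the episode above 0.02 m).
It also fails if it takes over 128 s, if anything falls off the work surface, if the arm or the gripper's body presses on something with over 40 N, if the wrist force passes 120 N, or if a joint passes its speed limit or range.

## Working session

There is one attempt and no reset: what is moved stays moved. The work goes in short steps, each a Python script; the robot and the scene stay as the last script left them, time stands still between calls to the robot, and variables do not carry over. Pictures are saved under pics/ and viewed, at most 14 in all, crops included, and the job is handed in when it is done.

```bash
ls; mkdir -p pics; python3 - <<'E'
from station import env,viewer
import cv2,numpy as np
np.set_printoptions(precision=4,suppress=True)
for n in("scene","top"):
    cv2.imwrite(f"pics/{n}0.png",viewer.camera(n)); print(viewer.camera_params(n))
print(env.read_state()["time_s"])
E
```

```text
pics
{'fx': 516.2362128635488, 'fy': 516.2362128635488, 'cx': 312.6915429482638, 'cy': 201.97448922386823, 'pose': array([[   0.4911,    0.5032,   -0.711 , -430.5262],
       [  -0.8711,    0.2765,   -0.406 , -707.2851],
       [  -0.0077,    0.8187,    0.5741,  852.9025],
       [   0.    ,    0.    ,    0.    ,    1.    ]])}
{'fx': 398.6500884501577, 'fy': 398.6500884501577, 'cx': 313.989525210435, 'cy': 198.1024768249498, 'pose': array([[   0.0024,    0.9946,   -0.1042,  390.2224],
       [  -1.    ,    0.0034,    0.0093, -151.9084],
       [   0.0096,    0.1042,    0.9945, 1434.7471],
       [   0.    ,    0.    ,    0.    ,    1.    ]])}
0.1
```

View pics/top0.png

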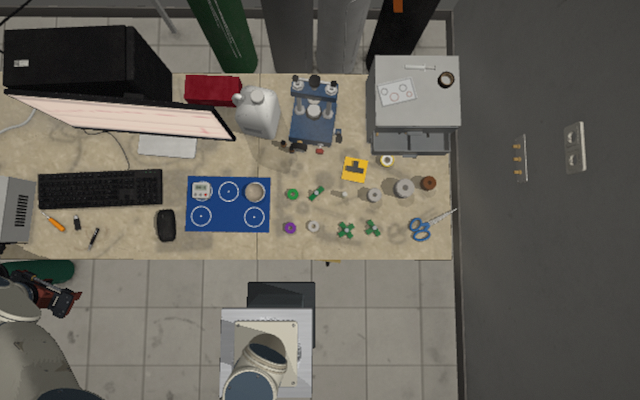

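View pics/scene0.png

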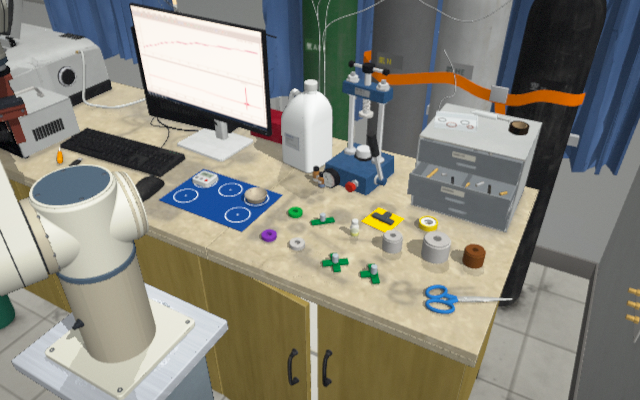

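```bash
python3 - <<'E'
import cv2,numpy as np
a=cv2.resize(cv2.imread("pics/top0.png")[150:245,275:445],(800,447)[:2],interpolation=cv2.INTER_CUBIC)
cv2.imwrite("pics/ctop.png",a)
b=cv2.resize(cv2.imread("pics/scene0.png")[165:300,150:500],None,fx=2.28,fy=2.28,interpolation=cv2.INTER_CUBIC)
cv2.imwrite("pics/cscene.png",b)
E
```

```text
(no output)
```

View pics/ctop.png

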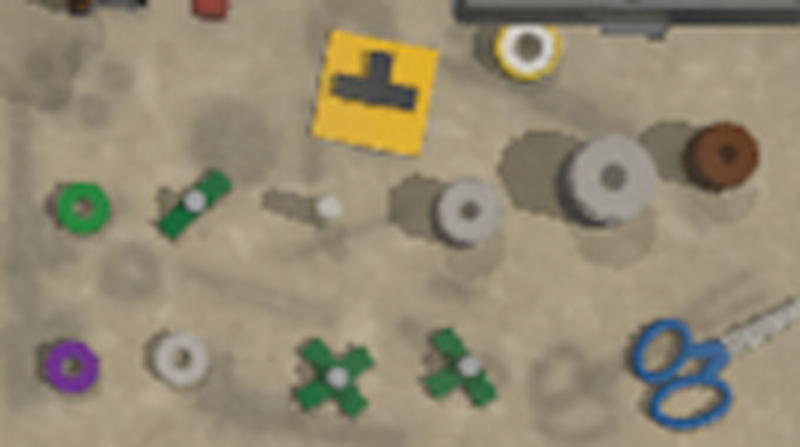

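View pics/cscene.png

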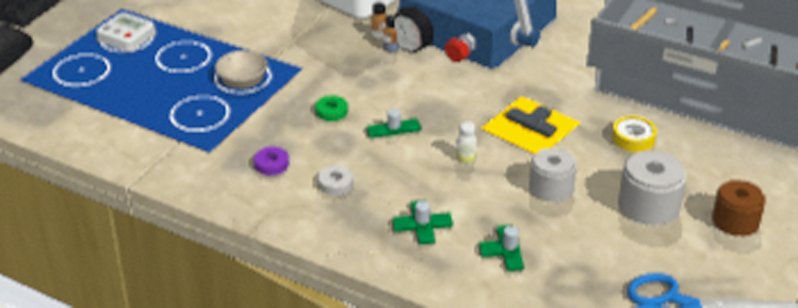

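Top view: the mat is left of centre, with the timer at (201,190), the mortar at (255,191), and the free marks at (229,191), (201,216) and (255,216).
- **Ring:** grey (313,226), green (292,194) or purple (290,228). It is the grey one.
- **Die body:** grey small (375,195), grey large (404,187) or brown (428,183). It is the small grey one.
- **Plate:** bar (316,193), cross (345,230) or T (373,228). The sample at (355,168) is a T, so the three-armed plate is the one.
- **Vial:** (345,194).

The crops confirm these picks.

```bash
cat > h.py <<'E'
import cv2,numpy as np
from station import env,set_gripper,viewer,workorder
from scipy.spatial.transform import Rotation as R
np.set_printoptions(precision=3,suppress=True)
def ray(n,uv):
    p=viewer.camera_params(n); T=np.array(p["pose"]); uv=np.atleast_2d(uv).astype(float)
    d=np.c_[(uv[:,0]-p["cx"])/p["fx"],-(uv[:,1]-p["cy"])/p["fy"],-np.ones(len(uv))]
    return T[:3,3],d@T[:3,:3].T
def cast(n,uv,z):
    o,d=ray(n,uv); return o+d*((z-o[2])/d[:,2])[:,None]
def proj(n,P):
    p=viewer.camera_params(n);T=np.array(p["pose"]); q=(np.atleast_2d(P)-T[:3,3])@T[:3,:3]
    return np.c_[p["cx"]-p["fx"]*q[:,0]/q[:,2],p["cy"]+p["fy"]*q[:,1]/q[:,2]]
def blob(mask,u,v,r):
    """contour of the component nearest (u,v) in a window"""
    m=np.zeros_like(mask); s=np.s_[max(0,v-r):v+r+1,max(0,u-r):u+r+1]; m[s]=mask[s]
    cs=[c for c in cv2.findContours(m,cv2.RETR_EXTERNAL,cv2.CHAIN_APPROX_NONE)[0] if len(c)>3]
    c=min(cs,key=lambda c:np.hypot(*(c[:,0].mean(0)-(u,v))))
    f=cv2.drawContours(np.zeros_like(mask),[c],-1,255,-1); ys,xs=np.nonzero(f)
    return c[:,0],np.array([xs.mean(),ys.mean()]),len(xs)
def hsv(im): return cv2.cvtColor(im,cv2.COLOR_BGR2HSV)
E
cat > m.py <<'E'
from h import *
for n,px in (("top",dict(ring=(313,226),body=(375,195),vial=(345,194),tee=(373,228),stud=(375,228))),("scene",dict(ring=(297,244),body=(392,242),vial=(354,228),tee=(372,273),stud=(374,268)))):
    H=hsv(cv2.imread(f"pics/{n}0.png")); h,s,v=cv2.split(H)
    gray=((s<40)&(v>90)).astype(np.uint8)*255
    green=((h>45)&(h<85)&(s>90)).astype(np.uint8)*255
    blue=((h>100)&(h<125)&(s>140)).astype(np.uint8)*255
    for k,(u,w) in px.items():
        try: 
            c,cen,a=blob(green if k=="tee" else gray,u,w,16)
            print(n,k,cen,a,"bbox",c.min(0),c.max(0),"z0",cast(n,cen,0)[0],"z20",cast(n,cen,20)[0])
        except ValueError: print(n,k,"none",H[w-2:w+3,u-3:u+4,1])
    u,w=(229,204) if n=="top" else (225,200)
    cs=max(cv2.findContours(blue[150:260],cv2.RETR_EXTERNAL,cv2.CHAIN_APPROX_NONE)[0] if n=="top" else cv2.findContours(blue[150:250,150:300],cv2.RETR_EXTERNAL,cv2.CHAIN_APPROX_NONE)[0],key=cv2.contourArea)[:,0]+((0,150) if n=="top" else (150,150))
    W=cast(n,cs,3)[:,:2].astype(np.float32); r=cv2.minAreaRect(W); print(n,"mat",r)
    wh=((s<110)&(v>100)).astype(np.uint8)*255
    for q in [(229,191),(201,216),(255,216)] if n=="top" else [(231,190),(186,196),(238,214)]:
        try:
            c,cen,a=blob(wh,*q,19); print(" mark",q,cast(n,cen,3)[0],a, cast(n,cv2.fitEllipse(c)[0],3)[0])
        except ValueError: print("none",q)
E
python3 m.py
```

```text
top ring [313.059 225.941] 102 bbox [308 221] [318 231] z0 [ 439.951 -162.227    0.   ] z20 [ 439.258 -162.083   20.   ]
top body [374.217 194.478] 157 bbox [368 188] [381 201] z0 [ 554.488 -383.785    0.   ] z20 [ 552.199 -380.553   20.   ]
top vial [344.12 193.72] 25 bbox [342 191] [347 196] z0 [ 556.87  -274.537    0.   ] z20 [ 554.547 -272.828   20.   ]
top tee [372.863 231.392] 51 bbox [366 228] [379 235] z0 [ 420.994 -377.133    0.   ] z20 [ 420.565 -373.994   20.   ]
top stud [374.3  227.15] 20 bbox [372 225] [377 229] z0 [ 436.217 -382.508    0.   ] z20 [ 435.575 -379.293   20.   ]
top mat ((519.45703125, 145.12420654296875), (296.4169921875, 195.51724243164062), 89.08843994140625)
 mark (229, 191) [564.243 144.635   3.   ] 355 [564.273 144.657   3.   ]
 mark (201, 216) [475.38  240.806   3.   ] 362 [475.384 240.812   3.   ]
 mark (255, 216) [472.311  50.546   3.   ] 361 [472.318  50.515   3.   ]
scene ring [296.782 243.569] 188 bbox [289 237] [304 250] z0 [ 443.044 -160.039   -0.   ] z20 [ 422.56  -172.871   20.   ]
scene body [392.094 241.5  ] 424 bbox [382 230] [402 253] z
[... 448 characters left out ...]
62939453125, 141.00148010253906), (296.17041015625, 197.0077362060547), 89.17459106445312)
 mark (231, 190) [555.239 119.84    3.   ] 52 [561.229 138.641   3.   ]
 mark (186, 196) [469.866 236.573   3.   ] 103 [472.647 237.843   3.   ]Traceback (most recent call last):
  File "m.py", line 18, in <module>
    c,cen,a=blob(wh,*q,19); print(" mark",q,cast(n,cen,3)[0],a, cast(n,cv2.fitEllipse(c)[0],3)[0])
                                                                       ~~~~~~~~~~~~~~^^^
cv2.error: OpenCV(4.12.0) /io/opencv/modules/imgproc/src/shapedescr.cpp:361: error: (-201:Incorrect size of input array) There should be at least 5 points to fit the ellipse in function 'fitEllipseNoDirect'
```

```bash
cat >> h.py <<'E'
def rot(yaw): return (R.from_euler("z",yaw,degrees=True)*R.from_euler("x",180,degrees=True)).as_quat()
UP=230.
def over(x,y,yaw,z=UP,rate=300): env.move_l([x,y,z],rot(yaw),rate=rate)
def pick(x,y,z,opening,yaw=0,double=False,first=False):
    set_gripper(opening)
    y0=yaw+90 if double else yaw
    if first: env.reach([x,y,UP],rot(y0))
    else: over(x,y,y0)
    env.move_l([x,y,z+30],rate=250)
    print("touch",env.move_l([x,y,z],rate=60,f_stop=15))
    if double:
        set_gripper(0); set_gripper(opening); env.reach([x,y,z],rot(yaw))
    set_gripper(0); s=env.read_state(); print("grip",s["width"],s["grip_force"],s["tool_pos"])
    env.move_l([x,y,UP],rate=200); s=env.read_state(); print("lift",s["width"],s["force"],s["time_s"])
def place(x,y,z,opening,yaw=0):
    over(x,y,yaw); env.move_l([x,y,z+12],rate=200)
    print("contact",env.move_l([x,y,z-2],rate=25,f_stop=6),env.read_state()["tool_pos"])
    set_gripper(opening); env.move_l([x,y,UP],rate=200); print("t",env.read_state()["time_s"])
E
python3 - <<'E'
from h import *
print(R.from_quat(env.read_state()["orientation"]).as_matrix())
pts=[(438,-163,82),(562,142,85),(549,-380,86),(549.5,-272,83),(434,-380,90),(473,238,93),(470,48,86)]
for p in pts: print(p,[env.ik(list(p),rot(a)) is not None for a in (-1,89,-91)], env.ik(list(p),rot(-1)))
E
```

```text
[[-0.92   0.392 -0.001]
 [ 0.392  0.92  -0.001]
 [ 0.    -0.001 -1.   ]]
(438, -163, 82) [True, True, False] [-0.382  0.595  2.074 -0.     0.472  1.207]
(562, 142, 85) [True, True, False] [ 0.227  0.679  1.826 -0.     0.637  1.815]
(549, -380, 86) [True, True, True] [-0.623  0.762  1.617 -0.     0.762  0.965]
(549.5, -272, 83) [True, True, False] [-0.479  0.713  1.748 -0.     0.68   1.109]
(434, -380, 90) [True, True, True] [-0.74   0.668  1.832 -0.     0.641  0.848]
(473, 238, 93) [True, True, False] [ 0.444  0.621  1.939 -0.     0.582  2.032]
(470, 48, 86) [True, True, False] [ 0.077  0.59   2.063 -0.     0.488  1.665]
```

```bash
python3 - <<'E'
from h import *
pick(438.4,-163,83,62,yaw=-1,double=True,first=True)
place(562,142,86.5,62,yaw=-1)
cv2.imwrite("pics/top1.png",viewer.camera("top"))
E
```

```text
touch False
grip 38.18291641860563 29.99915650812909 [ 438.415 -163.026   82.997]
lift 38.53070175131976 [-0.245 -0.886 -1.3  ] 8.5417
contact True [562.049 142.07   85.702]
t 12.5667
```

```bash
python3 - <<'E'
from h import *
over(549,-380,89)
im=viewer.camera("scene"); cv2.imwrite("pics/scene1.png",cv2.resize(im[150:270,140:340],(800,480),interpolation=cv2.INTER_CUBIC))
t=viewer.camera("top"); cv2.imwrite("pics/top1.png",t)
h,s,v=cv2.split(hsv(t)); g=((s<45)&(v>90)).astype(np.uint8)*255
c,cen,a=blob(g,229,191,7); print(cen,a,cast("top",cen,9))
pick(549,-380,87,72,yaw=-1,double=True)
E
```

```text
[227.753 191.175] 97 [[563.557 144.868   9.   ]]
touch False
grip 49.479423875724656 30.00004917383194 [ 548.966 -379.867   86.975]
lift 49.77594929531467 [-1.004 -0.28  -4.495] 20.55
```

View pics/scene1.png

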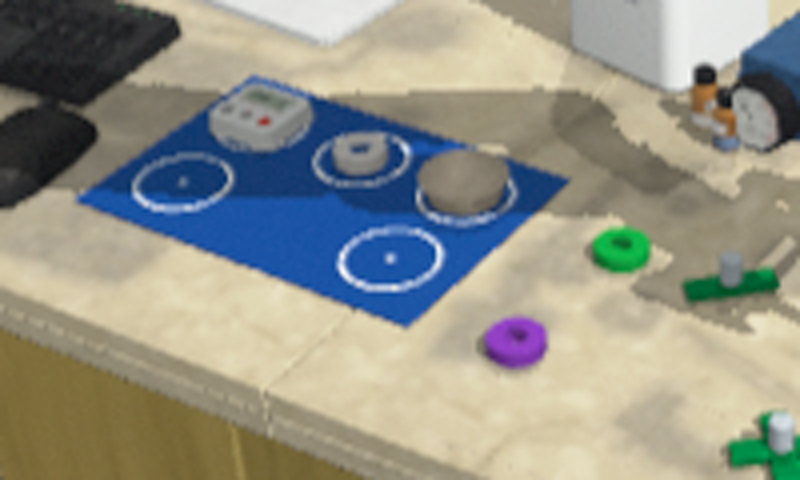

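The ring sits inside the middle mark, at about (362,155) in the crop. The top view puts it within about 1 mm of the mark. Next is the body on top.

```bash
python3 - <<'E'
from h import *
place(562,142,102.5,68,yaw=-1)
pick(549.5,-272,84,50,yaw=-1,double=True)
place(470,48,88,50,yaw=-1)
pick(434,-380,91,45,yaw=-1,double=True)
place(473,238.3,94.5,45,yaw=-1)
over(300,-300,-1,z=350)
t=viewer.camera("top"); cv2.imwrite("pics/top2.png",t); s=viewer.camera("scene"); cv2.imwrite("pics/scene2.png",s)
cv2.imwrite("pics/c2.png",np.vstack([cv2.resize(t[165:245,170:290],(600,400)[:2],interpolation=cv2.INTER_CUBIC)[:300],cv2.resize(s[165:240,150:300],(600,300),interpolation=cv2.INTER_CUBIC)]))
E
```

```text
contact True [562.041 142.006 101.847]
t 24.9917
touch False
grip 21.20614596709935 30.00003880559234 [ 549.491 -271.998   83.974]
lift 21.012327099370033 [-0.312 -0.653 -0.278] 32.8083
contact True [470.074  48.038  86.902]
t 36.9083
touch False
grip 15.180832340616949 30.000052750110626 [ 433.985 -379.979   90.986]
lift 15.272831480661642 [-0.042 -0.395 -0.378] 44.6417
contact True [473.022 238.285  93.607]
t 49.625
```

View pics/c2.png

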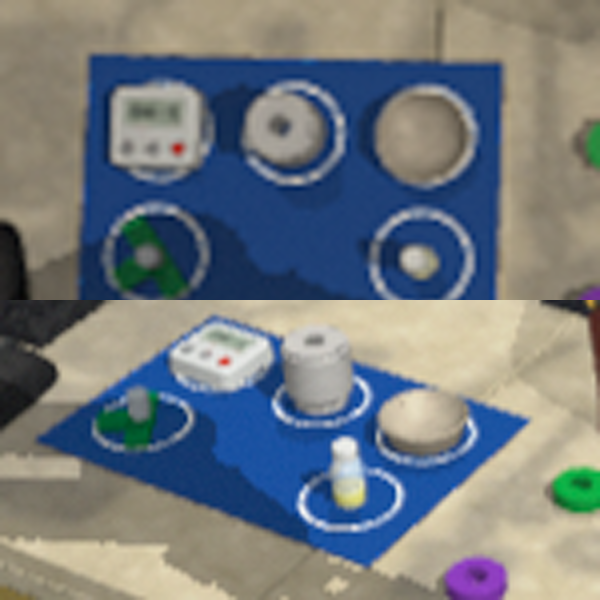

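All three are on their marks: the body at (287,128), the T at (148,255) and the vial at (420,260) in the upper half. The body's offset to the left looks like parallax from its height, so I'll check it numerically.

```bash
python3 - <<'E'
from h import *
t=cv2.imread("pics/top2.png"); s_=cv2.imread("pics/scene2.png")
h,s,v=cv2.split(hsv(t)); g=((s<60)&(v>80)).astype(np.uint8)*255
gr=((h>45)&(h<85)&(s>90)).astype(np.uint8)*255
P={"body":(562,142,55),"stud":(473,238.3,31),"vial":(470,48,48)}
for k,p in P.items():
    u,w=np.round(proj("top",p)[0]).astype(int); c,cen,a=blob(g,u,w,8 if k=="body" else 5)
    print(k,"expected px",proj("top",p)[0],"seen",cen,a,"at",cast("top",cen,p[2])[0],"vs mark(top) ",{"body":(564.3,144.6),"stud":(475.4,240.8),"vial":(472.3,50.5)}[k])
h,s,v=cv2.split(hsv(s_)); g=((s<60)&(v>80)).astype(np.uint8)*255
for k,z,zz in(("body",35,35),):
    u,w=np.round(proj("scene",(562,142,z))[0]).astype(int); c,cen,a=blob(g,u,w,15); print("scene",k,cen,a,c.min(0),c.max(0),cast("scene",cen,z)[0])
cv2.imwrite("pics/c3.png",cv2.resize(s_[165:235,200:280],(800,600)[:2] if 0 else (640,560),interpolation=cv2.INTER_CUBIC))
E
```

```text
body expected px [225.85  190.017] seen [226.256 189.921] 215 at [562.343 140.601  55.   ] vs mark(top)  (564.3, 144.6)
stud expected px [199.186 215.9  ] seen [198.889 215.722] 18 at [473.623 239.361  31.   ] vs mark(top)  (475.4, 240.8)
vial expected px [252.699 216.634] seen [253.4   216.822] 45 at [469.353  45.556  48.   ] vs mark(top)  (472.3, 50.5)
scene body [230.052 176.224] 638 [214 165] [244 193] [580.269 152.376  35.   ]
```

View pics/c3.png

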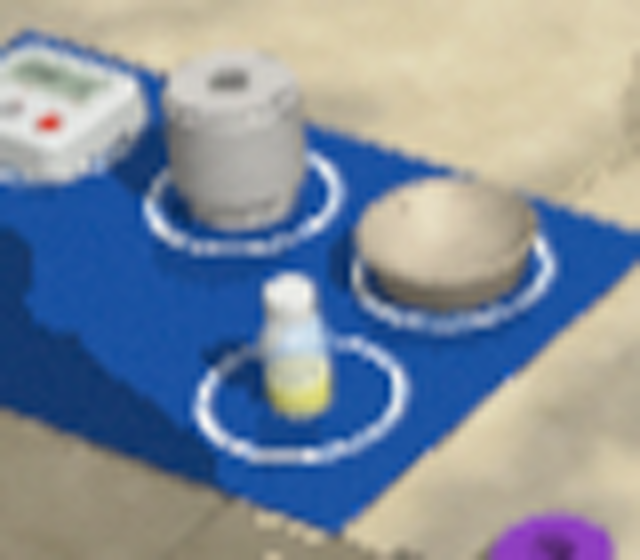

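The body stands upright on the ring at (235,150), and the vial is upright in its mark at (297,350). Measured offsets are about 5 mm or less. The contact height was 14.9 mm, against 15 mm expected for mat plus ring. I'm handing in the job.

```bash
python3 -c "
from station import workorder;print(workorder.sign_off())"
```

```text
the job is handed in; nothing more can be done
None
```

The job is handed in at about 50 s: the ring with the die body on it, the vial and the T plate are each on their marks (my measurements, about 5 mm or better), and the handover returned no pass/fail verdict.

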